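Tip the round-badged cartridge out of the packed service row

TASK

Of the three spare cartridges packed tight in the rack, take the one with the round badge on its top: first tip it out of the row by its top, towards the robot, while its foot stays in the rack, then lift it out and stand it upright in the middle of the black rubber mat. Do not let it drop onto the mat, and leave the other two cartridges standing in the rack.

Things in the scene. Friction and masses are not known exactly. Their poses are not given: they have to be found in the camera images.
- round_cart_centre (a point): Centre (half-way up) of the wanted cartridge: grey steel box 90 deep (x), 50 thick (y), 160 mm tall (z), about 0.45 kg, flat 32 mm round badge on top. -x is its front, to the robot's side. Front-heavy: mass centre 29 mm behind the front face, half-way up; tipped forward over 20 degrees about its lower front edge it goes on by itself and stays leaning on the rack's rail at about 29 degrees.
- bar_cart_a_centre (a point): Centre of a neighbour: same size and make, but a straight bar (60 by 10 mm) for a badge. The three stand upright and loose along the rack's y, in any order, 1.3 mm apart, facing alike, on the rack floor 10 mm above the bench; tops 170 mm above the bench.
- bar_cart_b_centre (a point): Centre of the other neighbour, the same as the first, with a straight bar badge on its top.
- rack: Fixed dark steel rack; origin on the bench under the row's middle, -x to the robot's side. Open above, and behind but for a foot stop up to 20 mm above the bench, 5 mm behind the row. Side plates at the row's ends reach 100 mm above the bench. Leaning rail: 12 mm bar along y, axis 54 mm before the front faces, 95 mm above the bench. A 3 mm lip lies 4 mm before the front faces.
- mat: Black rubber mat fixed on the bench, 220 mm (x) by 200 mm (y), 6 mm thick; origin at the centre of its underside, on the bench.
There are look-alikes about, which are no part of the job. Leave any purple or red look-alike of the part that bears bar_cart_a_centre alone.

How it is judged:
By the outcome, as a careful person would: the job done as asked, in the order asked, and still so for the second after the job is handed in, with the robot touching nothing.
It also fails if it takes over 56 s, if anything falls off the work surface, if the arm or the gripper's body presses on something with over 40 N, if the wrist force passes 120 N, or if a joint passes its speed limit or range.

ROBOT

A 6-joint arm with a two-finger parallel gripper is mounted at the origin on the work surface. World frame = base frame: x ahead of the robot, y to its left, z up, the work surface at z = 0. Lengths are in m, angles in rad, forces in N, time in s.
With the tool pointing down it reaches from about 0.3 to 0.75 m from the base axis. Payload 8.5 kg.
Tool frame: the origin (TCP) lies where the fingers leave the gripper's body, on its centre line; the fingertips stand 64 mm ahead of it and the grasp point (between the pads) lies 45 mm ahead of it (bot.pinch_z is the distance from the TCP to the grasp point, in m); z points along the fingers, y is the direction in which the jaws open and shut (so a half turn about z gives the same grasp; the last joint's range is limited). The gripper opens to 88 mm and grips with 3 to 60 N. Pads are 18 mm wide; open, the fingers measure 123 mm over their backs; the gripper's body (75 mm by 187 mm) begins 45 mm behind the grasp point.
Start: joints at [-1.553, 0.381, 1.297, -0, 1.464, -0.215], TCP at [0.127, -0.535, 0.303] pointing down, gripper open.
Joint ranges: [-3.11, 3.11], [-0.89, 2.33], [0.22, 2.48], [-1.42, 4.56], [0.17, 2.85], [-2.88, 2.88]. Speed limits (rad/s): [2.39, 2.39, 3.14, 3.14, 3.14, 3.14].

INTERFACE

Orientations are given as a unit quaternion [x, y, z, w].
In Python, from bench import status, vision, bot gives the robot as it stands.
- The arm moves only by the tool step_arm, never from a script. Its argument "targets" is a list of rows, each an object with "dp": the shift along the tool's x, y, z in m, a list of three; "rot": the turn, a rotation vector about the tool's x, y, z in rad, a list of three. In form: [{"dp": [tx, ty, tz], "rot": [rx, ry, rz]}, ...]. A call has 1 to 8 rows; each row is the pose to reach, as a shift and turn from the pose measured when the call began, along the tool's axes at that moment; what a row does not reach only later rows make up. A row lasts 1/12 s, in which the tool goes at most 41.7 mm and 7.16 degrees, less where a joint would pass 70% of its speed; a pose out of reach is approached as far as the arm can. A call with a gripper value outside its range is refused whole. "fingers" is the opening in per cent of the stroke, from 0 (shut) to 100 (fully open), set as the call begins (left out, the last holds). The fingers move at their own pace and stop on an object; "grip_force" is the grip in N (left out, the last holds). Time passes only in rows, so rows that repeat a pose let the fingers close. It gives the time, the measured TCP pose, the force and the opening at its end, in the units of the state.
- status.observe(): the state, without advancing time (a new reading comes with each control period).
- vision.capture(name): name is "scene" or "top" or "wrist"; returns a dict with "pixels" (480x640x3 uint8, red, green, blue), "depth" (480x640 float32, m along the optical axis (not along the pixel's ray), 0 where there is no reading), "camera_matrix" (3x3 intrinsics, pixels), "extrinsics" (4x4, takes a point from camera to world coordinates). Camera axes: x right, y up, looking along -z (the intrinsics and any distortion apply to the point x, -y, -z); pixel columns grow to the right and rows downward; lengths in m; the calibration is good to about 2 mm. A picture is of the moment at which its call begins.
- bot.close_job(): hands the job in, once; it reports no verdict.
The state is a dict: "time": time; "qpos": joint angles; "joint_vel": joint speeds; "tau": joint torques, N m; "eef_pos": TCP position; "orientation": TCP orientation; "force": force on the tool from outside, world axes, zero at the start; "ft_torque": the same for the moment, N m; "gripper_width": finger opening in m.
Only numpy, scipy, OpenCV 4.12 (cv2) and the standard library are available. Lean on these libraries where they do the work, as an engineer would, in place of code of your own. Each camera call takes 0.05 s, during which the arm holds its last target. There are 200 camera calls.

## Working session

There is one attempt and no reset: what is moved stays moved. The work goes in short steps, Python scripts to look and compute and a tool call to move; the robot and the scene stay as the last step left them, time stands still between calls to the robot, and variables do not carry over. Pictures are saved under pics/ and viewed, about 8 in all and at most 12, crops included, and the job is handed in when it is done.

Besides the shell and the picture viewer there is one more tool, called after "Emit:" in YAML: its name, and indented under it one key for each argument. step_arm: Moves the arm, as the interface text tells. Its arguments: {"type":"object","properties":{"targets":{"type":"array","items":{"type":"object","properties":{"dp":{"type":"array","items":{"type":"number"}},"rot":{"type":"array","items":{"type":"number"}}}}},"fingers":{"type":"number"},"grip_force":{"type":"number"}},"required":["targets"]}

```bash
mkdir -p pics; ls; cat > h.py <<'E'
import numpy as np,cv2
from bench import status,vision,bot
def cap(n,save=None):
    d=vision.capture(n)
    if save: cv2.imwrite('pics/'+save+'.png',d['pixels'][:,:,::-1]); np.savez('pics/'+save+'.npz',**d)
    return d
def pts(d):
    K=d['camera_matrix'];T=d['extrinsics'];z=d['depth']
    v,u=np.mgrid[:480,:640]
    P=np.stack([(u-K[0,2])/K[0,0]*z,-(v-K[1,2])/K[1,1]*z,-z],-1)
    W=P@T[:3,:3].T+T[:3,3]; W[z==0]=np.nan
    return W
E
python3 - <<'E'
from h import *
s=status.observe();print(s['time'],s['eef_pos'],s['orientation'],s['force'])
for n in ('scene','top'):
    d=cap(n,n); print(n,d['camera_matrix'].tolist(),d['extrinsics'].round(3).tolist())
E
```

```text
pics
0.0 [ 0.12687849 -0.53495985  0.3021395 ] [ 9.93233638e-01  1.16130991e-01  7.27232178e-05 -7.27171734e-04] [ 0.35628475 -0.53654742  0.07264847]
scene [[528.2408116666201, 0.0, 308.72394540374114], [0.0, 528.2408116666201, 237.86868298443997], [0.0, 0.0, 1.0]] [[-0.829, -0.345, 0.439, 0.97], [0.559, -0.501, 0.661, 0.548], [-0.009, 0.794, 0.608, 0.624], [0.0, 0.0, 0.0, 1.0]]
top [[472.3739234525548, 0.0, 321.99897273599066], [0.0, 472.3739234525548, 235.71560934959808], [0.0, 0.0, 1.0]] [[-0.019, 0.986, -0.168, 0.436], [-0.999, -0.024, -0.029, -0.048], [-0.033, 0.168, 0.985, 0.914], [0.0, 0.0, 0.0, 1.0]]
```

View pics/top.png

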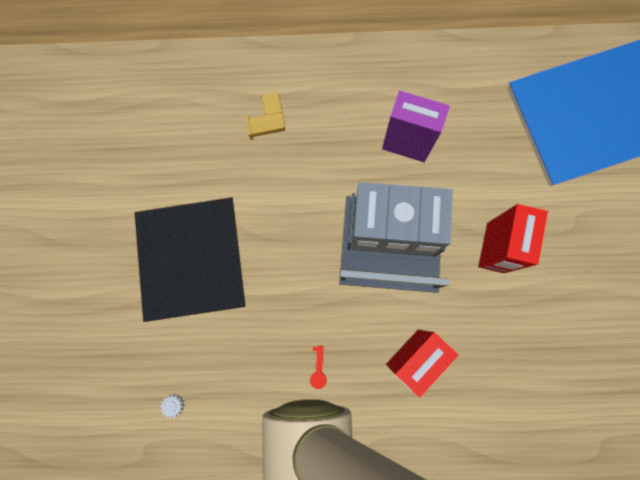

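View pics/scene.png

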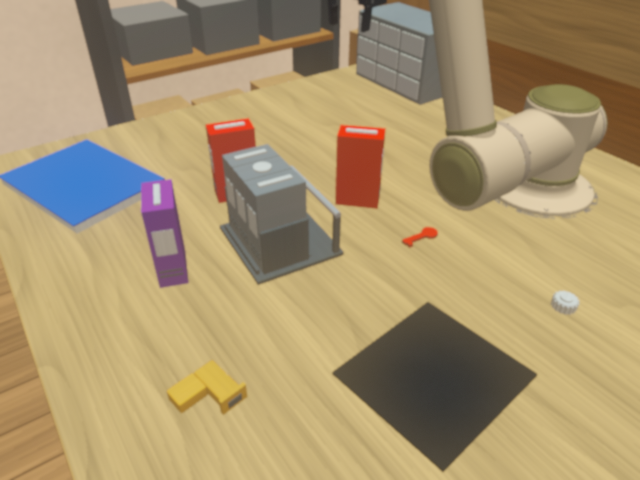

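The row stands at top-view pixels (372,210) bar, (404,212) round and (436,215) bar. The purple cartridge at (420,110) and the red ones at (528,235) and (428,362) all have bars and are look-alikes. The wanted one is the grey middle cartridge with the round badge. I'll measure it and confirm in a crop.

```bash
python3 - <<'E'
from h import *
d=np.load('pics/top.npz');W=pts(d);im=d['pixels']
c=cv2.resize(im[170:300,330:460],None,fx=5,fy=5,interpolation=cv2.INTER_CUBIC);cv2.imwrite('pics/crop.png',c[:,:,::-1])
u=np.arange(640)[None,:]+0*W[...,0];v=np.arange(480)[:,None]+0*W[...,0]
box=(u>335)&(u<462)&(v>175)&(v<295)
m=box&(abs(W[...,2]-.170)<.008)
m=cv2.morphologyEx(m.astype(np.uint8),cv2.MORPH_OPEN,np.ones((3,3)))>0
p=W[m];print('tops',m.sum(),p.mean(0),np.median(p[:,2]))
r=cv2.minAreaRect((p[:,:2]*1000).astype(np.float32));print(r)
print(cv2.boxPoints(r))
# same with fixed plane z=.17 (pixel mask -> plane)
def plane(uv,z):
    K=d['camera_matrix'];T=d['extrinsics'];uv=np.asarray(uv,float).reshape(-1,2)
    r=np.c_[(uv[:,0]-K[0,2])/K[0,0],-(uv[:,1]-K[1,2])/K[1,1],-np.ones(len(uv))]@T[:3,:3].T
    return T[:3,3]+r*((z-T[2,3])/r[:,2])[:,None]
hsv=im.astype(int)
b=(hsv.min(-1)>170)&box&m
n,l,st,ce=cv2.connectedComponentsWithStats(b.astype(np.uint8))
for i in range(1,n):
    if st[i,4]>15: print('badge',st[i],plane(ce[i],.17)[0])
# rail
mr=box&(v>262)&(abs(W[...,2]-.1)<.012);p=W[mr];print('rail',mr.sum(),p.mean(0),cv2.minAreaRect((p[:,:2]*1000).astype(np.float32)))
mm=(im.max(-1)<60)&(u>120)&(u<260)&(v>185)&(v<335)
mm=cv2.morphologyEx(mm.astype(np.uint8),cv2.MORPH_OPEN,np.ones((5,5)))>0
p=W[mm];p=p[~np.isnan(p[:,0])];print('mat z',np.median(p[:,2]))
q=plane(np.argwhere(mm)[:,::-1],.006);print('mat',cv2.minAreaRect((q[:,:2]*1000).astype(np.float32)))
E
```

```text
tops 5256 [ 0.59736488 -0.15615628  0.16996519] 0.16984578766478542
((598.559814453125, -155.95016479492188), (152.92636108398438, 90.84870910644531), 84.02912902832031)
[[ 545.428    -227.27335 ]
 [ 635.7838   -236.7237  ]
 [ 651.69165   -84.62698 ]
 [ 561.3358    -75.176636]]
badge [368 191   8  37 231] [ 0.60418708 -0.10585288  0.17      ]
badge [432 196   8  37 236] [ 0.59341938 -0.20812846  0.17      ]
badge [394 202  20  20 305] [ 0.59894095 -0.15712797  0.17      ]
rail 751 [ 0.5000425  -0.14581039  0.09897222] ((500.44781494140625, -145.368408203125), (185.61257934570312, 12.135502815246582), 83.99618530273438)
mat z 0.005656603939165894
mat ((552.9603271484375, 241.39736938476562), (215.05479431152344, 195.1764373779297), 7.217347145080566)
```

View pics/crop.png

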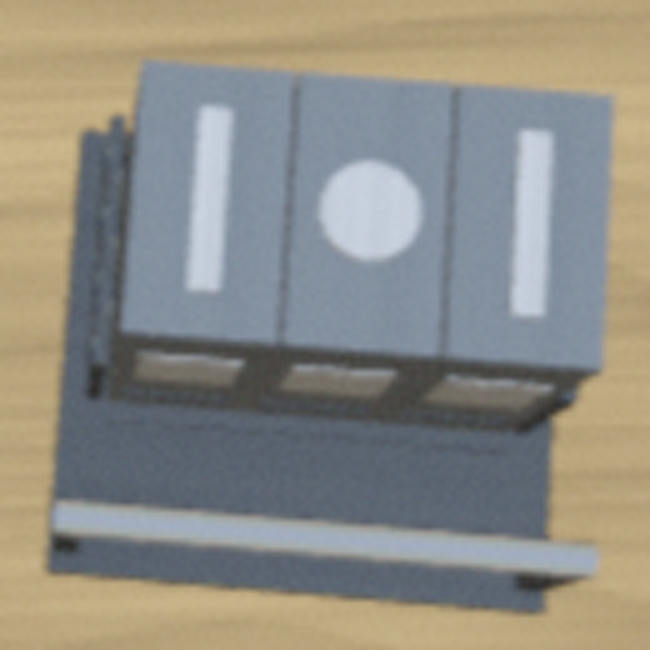

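The crop confirms it: the round badge at crop (370,210) is on the middle grey cartridge, with a bar badge either side. The rack is yawed about -6°. I'll write a helper that converts world or rack targets into tool-relative rows, then move.

```bash
cat >> h.py <<'E'
from scipy.spatial.transform import Rotation as R
C=np.array([0.5987,-0.1567]);YAW=np.deg2rad(-6)
def tool(yaw,tilt=0): # tilt>0: top of gripper leans to -x(local)
    ct=R.from_euler('z',yaw)*R.from_euler('y',-tilt)   # cart frame leaning forward
    return ct*R.from_euler('x',np.pi)
def go(pos,rot):
    s=status.observe();r0=R.from_quat(s['orientation'])
    dp=r0.inv().apply(np.array(pos)-s['eef_pos']);rv=(r0.inv()*rot).as_rotvec()
    print('dp',dp.round(4).tolist(),'rot',rv.round(4).tolist(),'len',np.linalg.norm(dp).round(3))
def rack(s,t,z): # rack coords about cart centre -> world
    return np.r_[C+R.from_euler('z',YAW).apply([s,t,0])[:2],z]
def st():
    s=status.observe();p=s['eef_pos'];l=R.from_euler('z',-YAW).apply(p-np.r_[C,0])
    print('t',round(s['time'],2),'p',p.round(4),'rack',l.round(4),'F',s['force'].round(1),'w',s['gripper_width'],'tooly',R.from_quat(s['orientation']).as_matrix()[:,1].round(3))
E
python3 - <<'E'
from h import *
go(rack(.068,0,.32),tool(YAW))
E
```

```text
dp [0.6105, -0.2367, -0.0173] rot [-0.0013, -0.0001, 0.3376] len 0.655
```

Emit:
step_arm:
  targets:
    - {"dp":[0.61,-0.237,-0.03],"rot":[0,0,0.338]}
    - {"dp":[0.61,-0.237,-0.03],"rot":[0,0,0.338]}
    - {"dp":[0.61,-0.237,-0.03],"rot":[0,0,0.338]}
    - {"dp":[0.61,-0.237,-0.03],"rot":[0,0,0.338]}
    - {"dp":[0.61,-0.237,-0.03],"rot":[0,0,0.338]}
    - {"dp":[0.61,-0.237,-0.03],"rot":[0,0,0.338]}
    - {"dp":[0.61,-0.237,-0.03],"rot":[0,0,0.338]}
    - {"dp":[0.61,-0.237,-0.03],"rot":[0,0,0.338]}
  fingers: 0
  grip_force: 20

```text
time: 0.77
eef_pos: [0.3987, -0.3472, 0.3177]
orientation: [0.999, -0.053, -0.0, -0.001]
force: [-0.5, -1.4, 0.3]
gripper_width: 0.037
```

```bash
python3 - <<'E'
from h import *
st();go(rack(.068,0,.32),tool(YAW))
E
```

```text
t 0.77 p [ 0.3987 -0.3472  0.3177] rack [-0.179  -0.2104  0.3177] F [-0.5 -1.4  0.3] w 0.037000444003732064 tooly [-0.105 -0.994 -0.002]
dp [0.2468, -0.2105, -0.0021] rot [-0.0016, 0.0005, -0.0006] len 0.324
```

Emit:
step_arm:
  targets:
    - {"dp":[0.247,-0.21,-0.002],"rot":[0,0,0]}
    - {"dp":[0.247,-0.21,-0.002],"rot":[0,0,0]}
    - {"dp":[0.247,-0.21,-0.002],"rot":[0,0,0]}
    - {"dp":[0.247,-0.21,-0.002],"rot":[0,0,0]}
    - {"dp":[0.247,-0.21,-0.002],"rot":[0,0,0]}
    - {"dp":[0.247,-0.21,-0.002],"rot":[0,0,0]}
    - {"dp":[0.247,-0.21,-0.002],"rot":[0,0,0]}
    - {"dp":[0.247,-0.21,-0.002],"rot":[0,0,0]}

```text
time: 1.43
eef_pos: [0.6682, -0.162, 0.3193]
orientation: [0.999, -0.052, -0.001, -0.001]
force: [0.5, -0.2, -0.1]
gripper_width: 0.0002
```

```bash
python3 - <<'E'
from h import *
st();go(rack(.068,0,.32),tool(YAW))
d=cap('wrist','w1'); print(d['extrinsics'].round(3).tolist())
E
```

```text
t 1.43 p [ 0.6682 -0.162   0.3193] rack [0.0697 0.002  0.3193] F [ 0.5 -0.2 -0.1] w 0.00019615377640675217 tooly [-0.104 -0.995 -0.002]
dp [-0.0017, 0.0019, -0.0007] rot [-0.0022, 0.0013, 0.0006] len 0.003
[[-0.103, 0.941, 0.323, 0.752], [-0.995, -0.097, -0.035, -0.172], [-0.002, -0.325, 0.946, 0.4], [0.0, 0.0, 0.0, 1.0]]
```

View pics/w1.png

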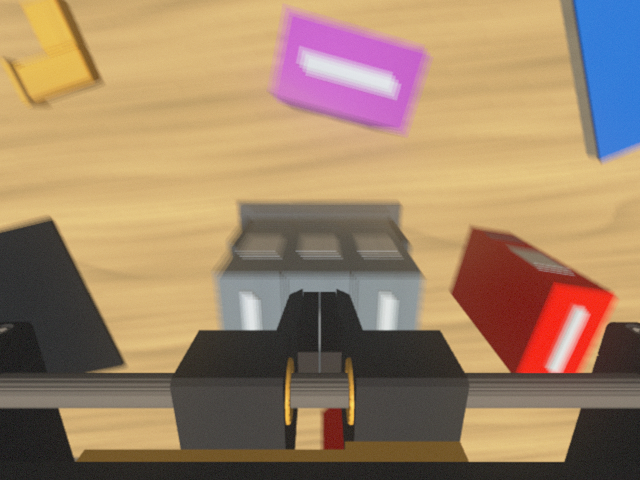

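The wrist view shows the fingers, closed at (320,300), above the row's rear edge at row 272. The three cartridge tops are visible. I'll check the finger and rear-face geometry by depth.

```bash
python3 - <<'E'
from h import *
d=np.load('pics/w1.npz');W=pts(d);L=R.from_euler('z',-YAW).apply((W-np.r_[C,0]).reshape(-1,3)).reshape(480,640,3)
pc=lambda a:np.nanpercentile(a,[0.5,50,99.5],axis=0).round(4).tolist()
m=(abs(L[...,2]-.17)<.004)&(abs(L[...,0])<.07)&(abs(L[...,1])<.09);print('tops',m.sum(),pc(L[m]))
m[:,320:]&=True
f=np.zeros((480,640),bool);f[285:345,270:370]=True
f&=(L[...,2]>.22);print('finger',pc(L[f]))
for z in (.257,.265,.275,.29):
    g=f&(abs(L[...,2]-z)<.004);print(z,g.sum(),pc(L[g]) if g.any() else '')
E
```

```text
tops 7843 [[-0.0195, -0.0774, 0.1664], [0.0281, -0.0067, 0.1692], [0.0446, 0.0741, 0.1732]]
finger [[0.0651, -0.0143, 0.2544], [0.0789, 0.0012, 0.2801], [0.1038, 0.0163, 0.3296]]
0.257 362 [[0.0773, -0.012, 0.2536], [0.0784, 0.0013, 0.2582], [0.0802, 0.0144, 0.261]]
0.265 640 [[0.0606, -0.0131, 0.2611], [0.0784, 0.0008, 0.2649], [0.0804, 0.015, 0.2689]]
0.275 821 [[0.0669, -0.014, 0.271], [0.0785, 0.0004, 0.2753], [0.0804, 0.0161, 0.2789]]
0.29 741 [[0.0773, -0.0147, 0.286], [0.0785, 0.0023, 0.2895], [0.0805, 0.0168, 0.294]]
```

Emit:
step_arm:
  targets:
    - {"dp":[-0.001,0.002,0.03],"rot":[-0.002,0,0]}
    - {"dp":[-0.001,0.002,0.06],"rot":[-0.002,0,0]}
    - {"dp":[-0.001,0.002,0.085],"rot":[-0.002,0,0]}
    - {"dp":[-0.001,0.002,0.105],"rot":[-0.002,0,0]}
    - {"dp":[-0.001,0.002,0.105],"rot":[-0.002,0,0]}
    - {"dp":[-0.001,0.002,0.105],"rot":[-0.002,0,0]}

```text
time: 1.98
eef_pos: [0.6699, -0.1601, 0.2125]
orientation: [0.999, -0.05, -0.001, -0.001]
force: [0.4, -0.5, 0.4]
gripper_width: 0.0004
```

```bash
python3 - <<'E'
from h import *
st()
E
```

```text
t 1.98 p [ 0.6699 -0.1601  0.2125] rack [0.0712 0.004  0.2125] F [ 0.4 -0.5  0.4] w 0.00043868676788171853 tooly [-0.1   -0.995 -0.003]
```

Emit:
step_arm:
  targets:
    - {"dp":[0,0.004,0],"rot":[0,0,0]}
    - {"dp":[0,0.004,0],"rot":[0,0,0]}
    - {"dp":[0,0.004,0],"rot":[0,0,0]}

```text
time: 2.23
eef_pos: [0.6698, -0.1646, 0.214]
orientation: [0.999, -0.05, -0.0, -0.001]
force: [0.2, 0.1, -0.3]
gripper_width: 0.0003
```

```bash
python3 - <<'E'
from h import *
for i in range(3): st(); cap('wrist')
go(rack(.071,-.0005,.214),tool(YAW))
E
```

```text
t 2.23 p [ 0.6698 -0.1646  0.214 ] rack [ 0.0715 -0.0005  0.214 ] F [ 0.2  0.1 -0.3] w 0.00034405250794987933 tooly [-0.101 -0.995 -0.002]
t 2.28 p [ 0.6697 -0.1644  0.2138] rack [ 0.0714 -0.0003  0.2138] F [-0.9 -0.2 -0.3] w 0.0003109711808941786 tooly [-0.1   -0.995 -0.002]
t 2.33 p [ 0.6697 -0.1643  0.2135] rack [ 7.140e-02 -1.000e-04  2.135e-01] F [ 0.7 -0.4  0.5] w 0.0004372818924975792 tooly [-0.1   -0.995 -0.002]
dp [-0.0003, 0.0004, -0.0008] rot [-0.0022, 0.0019, 0.0044] len 0.001
```

Emit:
step_arm:
  targets:
    - {"dp":[-0.008,0,0],"rot":[0,0,0.004]}
    - {"dp":[-0.014,0,0],"rot":[0,0,0.004]}
    - {"dp":[-0.018,0,0],"rot":[0,0,0.004]}
    - {"dp":[-0.021,0,0],"rot":[0,0,0.004]}
    - {"dp":[-0.024,0,0],"rot":[0,0,0.004]}
    - {"dp":[-0.027,0,0],"rot":[0,0,0.004]}
    - {"dp":[-0.031,0,0],"rot":[0,0,0.004]}
    - {"dp":[-0.035,0,0],"rot":[0,0,0.004]}

```text
time: 3.05
eef_pos: [0.6345, -0.1607, 0.2133]
orientation: [0.999, -0.052, -0.001, -0.001]
force: [0.8, -0.2, 0.7]
gripper_width: 0.0006
```

```bash
python3 - <<'E'
from h import *
st(); cap('scene','s2')
E
```

```text
t 3.05 p [ 0.6345 -0.1607  0.2133] rack [ 3.600e-02 -2.000e-04  2.133e-01] F [ 0.8 -0.2  0.7] w 0.0006413405462639613 tooly [-0.104 -0.995 -0.002]
```

View pics/s2.png

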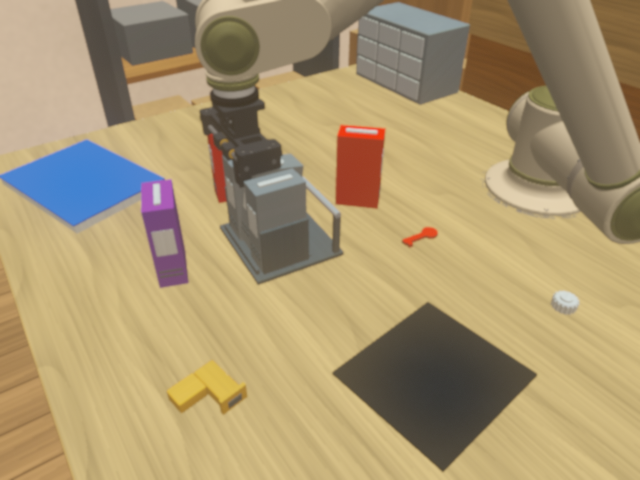

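The middle cartridge is tipping forward alone behind the near bar cartridge at (278,185), and the neighbours are still. I'll continue.

Emit:
step_arm:
  targets:
    - {"dp":[-0.004,0,0],"rot":[0,0,0]}
    - {"dp":[-0.009,0,0],"rot":[0,0,0]}
    - {"dp":[-0.014,0,0],"rot":[0,0,0]}
    - {"dp":[-0.019,0,0],"rot":[0,0,0]}
    - {"dp":[-0.024,0,0],"rot":[0,0,0]}
    - {"dp":[-0.028,0,0],"rot":[0,0,0]}
    - {"dp":[-0.032,0,0],"rot":[0,0,0]}
    - {"dp":[-0.035,0,0],"rot":[0,0,0]}

```text
time: 3.77
eef_pos: [0.5985, -0.1568, 0.2133]
orientation: [0.999, -0.052, -0.001, -0.001]
force: [0.5, 0.7, 0.2]
gripper_width: 0.0008
```

Emit:
step_arm:
  targets:
    - {"dp":[-0.003,0,0],"rot":[0,0,0]}
    - {"dp":[-0.006,0,0],"rot":[0,0,0]}
    - {"dp":[-0.008,0,0],"rot":[0,0,0]}
    - {"dp":[-0.008,0,0],"rot":[0,0,0]}

```text
time: 4.1
eef_pos: [0.5903, -0.156, 0.2134]
orientation: [0.999, -0.052, -0.002, -0.001]
force: [0.6, 0.3, -0.3]
gripper_width: 0.0005
```

```bash
python3 - <<'E'
from h import *
st()
E
```

```text
t 4.1 p [ 0.5903 -0.156   0.2134] rack [-8.500e-03 -2.000e-04  2.134e-01] F [ 0.6  0.3 -0.3] w 0.0005392243318983538 tooly [-0.104 -0.995 -0.002]
```

Emit:
step_arm:
  targets:
    - {"dp":[0.015,0,0],"rot":[0,0,0]}
    - {"dp":[0.02,0,-0.03],"rot":[0,0,0]}
    - {"dp":[0.02,0,-0.07],"rot":[0,0,0]}
    - {"dp":[0.02,0,-0.11],"rot":[0,0,0]}
    - {"dp":[0.02,0,-0.15],"rot":[0,0,0]}
    - {"dp":[0.02,0,-0.15],"rot":[0,0,0]}

```text
time: 4.6
eef_pos: [0.6113, -0.1586, 0.3719]
orientation: [0.999, -0.052, 0.005, 0.001]
force: [1.1, -0.5, 1.0]
gripper_width: 0.0004
```

```bash
python3 - <<'E'
from h import *
st()
# approx lean 29deg; pivot at front-bottom s=-.045,z=.010; grasp u=.029,h=.130; TCP 45 mm up
th=np.deg2rad(29)
def P(u,h): return -.045+u*np.cos(th)-h*np.sin(th), .010+u*np.sin(th)+h*np.cos(th)
for h in (.130+.045+.10,.175):
    s,z=P(.029,h);print(s,z);go(rack(s,-.0005,z),tool(YAW,th))
E
```

```text
t 4.6 p [ 0.6113 -0.1586  0.3719] rack [ 0.0127 -0.0006  0.3719] F [ 1.1 -0.5  1. ] w 0.00043628681167729615 tooly [-0.104 -0.995  0.002]
-0.15295867406070024 0.26457989845047764
dp [-0.1668, -0.0004, 0.1056] rot [0.002, 0.4957, 0.0011] len 0.197
-0.1044777120360665 0.17711792773653803
dp [-0.1192, -0.0006, 0.1936] rot [0.002, 0.4957, 0.0011] len 0.227
```

Emit:
step_arm:
  targets:
    - {"dp":[-0.04,0,0],"rot":[0,0.1,0]}
    - {"dp":[-0.08,0,0],"rot":[0,0.22,0]}
    - {"dp":[-0.12,0,0.01],"rot":[0,0.34,0]}
    - {"dp":[-0.155,0,0.03],"rot":[0,0.45,0]}
    - {"dp":[-0.167,0,0.065],"rot":[0,0.496,0]}
    - {"dp":[-0.167,0,0.085],"rot":[0,0.496,0]}
    - {"dp":[-0.167,0,0.085],"rot":[0,0.496,0]}
    - {"dp":[-0.167,0,0.085],"rot":[0,0.496,0]}
  fingers: 100

```text
time: 5.27
eef_pos: [0.4464, -0.1419, 0.2855]
orientation: [0.967, -0.05, 0.25, 0.014]
force: [1.7, 0.7, 0.4]
gripper_width: 0.0517
```

```bash
python3 - <<'E'
from h import *
st(); d=cap('wrist','w2'); cap('top','t2'); cap('scene','s3')
cv2.imwrite('pics/m2.png',np.hstack([cv2.resize(cv2.imread('pics/%s.png'%n),(400,300)) for n in('w2','s3')]))
W=pts(d);L=R.from_euler('z',-YAW).apply((W-np.r_[C,0]).reshape(-1,3)).reshape(480,640,3);np.save('L2.npy',L)
E
```

```text
t 5.27 p [ 0.4464 -0.1419  0.2855] rack [-0.153  -0.0012  0.2855] F [1.7 0.7 0.4] w 0.05169649115955476 tooly [-0.104 -0.995  0.002]
```

View pics/m2.png

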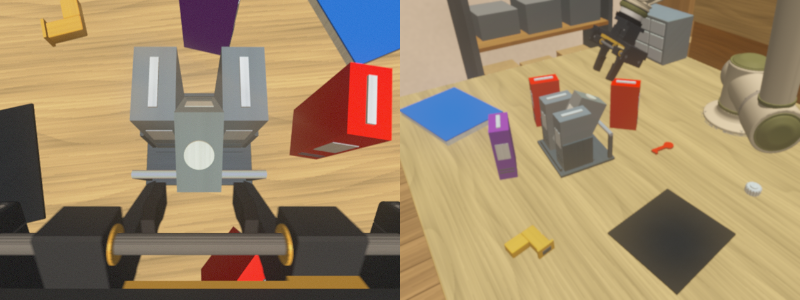

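The cartridge leans on the rail, with its badge at about wrist (318,248). Both neighbours are upright. I'll measure the leaning top.

```bash
python3 - <<'E'
from h import *
L=np.load('L2.npy');d=np.load('pics/w2.npz')
m=np.zeros((480,640),bool);m[190:295,285:355]=True
m&=(L[...,2]>.12)&(L[...,2]<.21)
P=L[m];
# plane fit top
c=np.nanmedian(P,0);q=P[np.linalg.norm(P-c,axis=1)<.03]
n=np.linalg.svd(q-q.mean(0))[2][2];n*=np.sign(n[2]);print('normal',n,'tilt',np.rad2deg(np.arctan2(-n[0],n[2])))
m=np.zeros((480,640),bool);m[160:320,270:370]=True
on=m&(abs((L-q.mean(0))@n)<.004)
T=L[on];ex=np.array([n[2],0,-n[0]]);a=T@ex
print('t range',np.percentile(T[:,1],[1,50,99]),'front/rear',T[a<np.percentile(a,1)].mean(0),T[a>np.percentile(a,99)].mean(0))
b=on&(d['pixels'].min(-1)>200);print('badge',b.sum(),L[b].mean(0))
for nm,u in(('l',(200,290)),('r',(350,450))):
    mm=np.zeros_like(on);mm[60:200,u[0]:u[1]]=True;mm&=abs(L[...,2]-.17)<.004
    print(nm,np.percentile(L[mm][:,1],[1,99]),np.percentile(L[mm][:,0],[1,99]),np.median(L[mm][:,2]))
E
```

```text
normal [-0.46648469 -0.00553817  0.88451193] tilt 27.806814715139303
t range [-0.0261507  -0.00148855  0.02284898] front/rear [-0.12253055 -0.00122741  0.14873126] [-0.04409641 -0.00421813  0.19140192]
badge 1642 [-0.08479911 -0.00151342  0.1734082 ]
l [0.02493465 0.07419711] [-0.04570849  0.04293676] 0.16906782663196432
r [-0.07740754 -0.02810205] [-0.04564548  0.04315886] 0.16912663751969395
```

```bash
python3 - <<'E'
from h import *
st();go(rack(-.105,-.0013,.1785),tool(YAW,np.deg2rad(28.5)))
E
```

```text
t 5.42 p [ 0.4472 -0.142   0.2867] rack [-0.1522 -0.0013  0.2867] F [-0.4 -0.6 -0.1] w 0.06356687490564607 tooly [-0.103 -0.995  0.004]
dp [-0.0114, -0.0003, 0.1175] rot [0.0028, -0.0113, 0.0028] len 0.118
```

Emit:
step_arm:
  targets:
    - {"dp":[-0.011,0,0.01],"rot":[0.003,-0.011,0.003]}
    - {"dp":[-0.011,0,0.02],"rot":[0.003,-0.011,0.003]}
    - {"dp":[-0.011,0,0.035],"rot":[0.003,-0.011,0.003]}
    - {"dp":[-0.011,0,0.055],"rot":[0.003,-0.011,0.003]}
    - {"dp":[-0.011,0,0.075],"rot":[0.003,-0.011,0.003]}
    - {"dp":[-0.011,0,0.095],"rot":[0.003,-0.011,0.003]}
    - {"dp":[-0.011,0,0.11],"rot":[0.003,-0.011,0.003]}
    - {"dp":[-0.011,0,0.117],"rot":[0.003,-0.011,0.003]}

```text
time: 6.08
eef_pos: [0.4957, -0.1475, 0.1783]
orientation: [0.968, -0.05, 0.246, 0.012]
force: [-0.4, 0.3, -0.5]
gripper_width: 0.0878
```

```bash
python3 - <<'E'
from h import *
st();go(rack(-.105,-.0013,.1785),tool(YAW,np.deg2rad(28.5)))
d=cap('wrist','w3')
W=pts(d);L=R.from_euler('z',-YAW).apply((W-np.r_[C,0]).reshape(-1,3)).reshape(480,640,3)
E
```

```text
t 6.08 p [ 0.4957 -0.1475  0.1783] rack [-0.1034 -0.0016  0.1783] F [-0.4  0.3 -0.5] w 0.08778646289246123 tooly [-0.104 -0.995 -0.001]
dp [-0.0013, -0.0003, -0.0009] rot [-0.0009, -0.0002, 0.0005] len 0.002
```

View pics/w3.png

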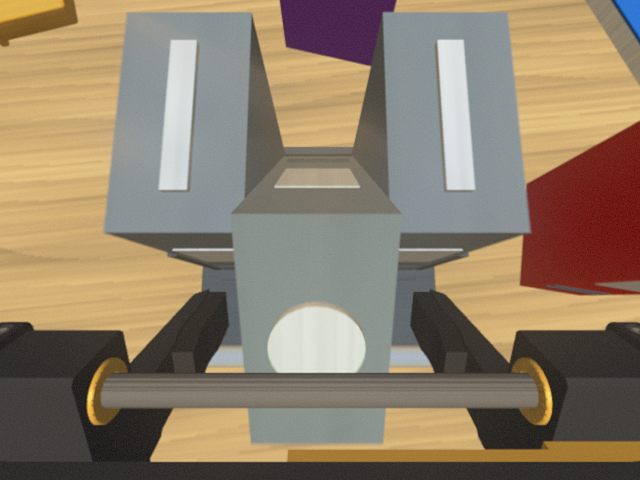

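The fingers straddle the leaning cartridge, centred on it: fingers at columns 219 and 421, cartridge at 240–397. I'll close the gripper.

Emit:
step_arm:
  targets:
    - {"dp":[0,0,0],"rot":[0,0,0]}
    - {"dp":[0,0,0],"rot":[0,0,0]}
    - {"dp":[0,0,0],"rot":[0,0,0]}
    - {"dp":[0,0,0],"rot":[0,0,0]}
    - {"dp":[0,0,0],"rot":[0,0,0]}
    - {"dp":[0,0,0],"rot":[0,0,0]}
    - {"dp":[0,0,0],"rot":[0,0,0]}
    - {"dp":[0,0,0],"rot":[0,0,0]}
  fingers: 0
  grip_force: 45

```text
time: 6.8
eef_pos: [0.4956, -0.1477, 0.1783]
orientation: [0.968, -0.05, 0.246, 0.013]
force: [-0.8, -1.5, 2.7]
gripper_width: 0.0502
```

```bash
python3 - <<'E'
from h import *
st()
p=status.observe()['eef_pos']
for h in (.03,.1,.2): go(p+[0,0,h],tool(YAW,np.deg2rad(28.5)))
E
```

```text
t 6.8 p [ 0.4956 -0.1477  0.1783] rack [-0.1035 -0.0018  0.1783] F [-0.8 -1.5  2.7] w 0.05017671077654889 tooly [-0.104 -0.995 -0.   ]
dp [0.0143, -0.0, -0.0264] rot [-0.0006, -0.0002, 0.0004] len 0.03
dp [0.0477, -0.0, -0.0879] rot [-0.0006, -0.0002, 0.0004] len 0.1
dp [0.0955, -0.0001, -0.1757] rot [-0.0006, -0.0002, 0.0004] len 0.2
```

Emit:
step_arm:
  targets:
    - {"dp":[0.003,0,-0.005],"rot":[0,0,0]}
    - {"dp":[0.006,0,-0.012],"rot":[0,0,0]}
    - {"dp":[0.012,0,-0.022],"rot":[0,0,0]}
    - {"dp":[0.018,0,-0.033],"rot":[0,0,0]}
    - {"dp":[0.024,0,-0.044],"rot":[0,0,0]}
    - {"dp":[0.03,0,-0.055],"rot":[0,0,0]}
    - {"dp":[0.036,0,-0.066],"rot":[0,0,0]}
    - {"dp":[0.042,0,-0.077],"rot":[0,0,0]}

```text
time: 7.47
eef_pos: [0.4951, -0.1474, 0.2667]
orientation: [0.968, -0.05, 0.245, 0.012]
force: [0.3, -0.0, -4.0]
gripper_width: 0.0496
```

```bash
python3 - <<'E'
from h import *
st()
p=status.observe()['eef_pos']
for h in (.03,.12): go(p+[0,0,h],tool(YAW,np.deg2rad(28.5)))
cap('scene','s4')
E
```

```text
t 7.47 p [ 0.4951 -0.1474  0.2667] rack [-0.104  -0.0015  0.2667] F [ 0.3 -0.  -4. ] w 0.04962750819912008 tooly [-0.104 -0.995 -0.001]
dp [0.0143, -0.0, -0.0264] rot [-0.001, 0.0015, 0.0003] len 0.03
dp [0.0571, -0.0001, -0.1055] rot [-0.001, 0.0015, 0.0003] len 0.12
```

View pics/s4.png

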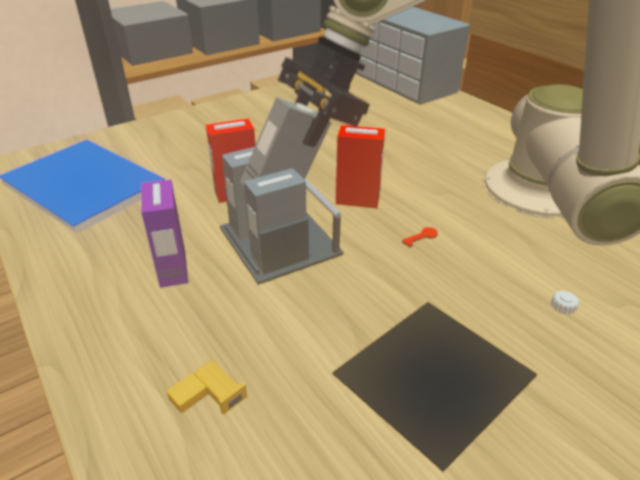

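It is lifting cleanly at about 4 N, and the neighbours are still standing. I'll go up and clear of the rack.

Emit:
step_arm:
  targets:
    - {"dp":[0.008,0,-0.014],"rot":[0,0,0]}
    - {"dp":[0.017,0,-0.03],"rot":[0,0,0]}
    - {"dp":[0.027,0,-0.048],"rot":[0,0,0]}
    - {"dp":[0.037,0,-0.067],"rot":[0,0,0]}
    - {"dp":[0.047,0,-0.086],"rot":[0,0,0]}
    - {"dp":[0.055,0,-0.1],"rot":[0,0,0]}
    - {"dp":[0.058,0,-0.107],"rot":[0,0,0]}
    - {"dp":[0.058,0,-0.107],"rot":[0,0,0]}

```text
time: 8.18
eef_pos: [0.4953, -0.1475, 0.3919]
orientation: [0.967, -0.05, 0.248, 0.014]
force: [0.2, 0.1, -4.9]
gripper_width: 0.0496
```

```bash
python3 - <<'E'
from h import *
st()
y=np.deg2rad(7.2);go([.5383,.2396,.385],tool(y))
go([.50,.05,.385],tool(0,.25))
E
```

```text
t 8.18 p [ 0.4953 -0.1475  0.3919] rack [-0.1038 -0.0016  0.3919] F [ 0.2  0.1 -4.9] w 0.049560562458051204 tooly [-0.104 -0.995  0.002]
dp [-0.0007, -0.3895, 0.0065] rot [0.0598, -0.4991, -0.2243] len 0.39
dp [-0.017, -0.1969, -0.0019] rot [0.0404, -0.2512, -0.0962] len 0.198
```

Emit:
step_arm:
  targets:
    - {"dp":[-0.003,-0.012,0],"rot":[0.003,-0.025,-0.011]}
    - {"dp":[-0.006,-0.035,0],"rot":[0.008,-0.06,-0.027]}
    - {"dp":[-0.009,-0.062,0],"rot":[0.014,-0.1,-0.044]}
    - {"dp":[-0.012,-0.09,0],"rot":[0.02,-0.14,-0.06]}
    - {"dp":[-0.014,-0.118,0],"rot":[0.025,-0.18,-0.075]}
    - {"dp":[-0.016,-0.146,0],"rot":[0.03,-0.21,-0.085]}
    - {"dp":[-0.017,-0.174,0],"rot":[0.035,-0.235,-0.092]}
    - {"dp":[-0.017,-0.197,0],"rot":[0.04,-0.251,-0.096]}

```text
time: 8.85
eef_pos: [0.5005, 0.0519, 0.3815]
orientation: [0.992, 0.0, 0.123, -0.0]
force: [0.1, 0.1, -3.6]
gripper_width: 0.0501
```

```bash
python3 - <<'E'
from h import *
st()
y=np.deg2rad(7.2);go([.5383,.2396,.33],tool(y))
E
```

```text
t 8.85 p [0.5005 0.0519 0.3815] rack [-0.1195  0.1972  0.3815] F [ 0.1  0.1 -3.6] w 0.0500692319255891 tooly [ 0.001 -1.    -0.001]
dp [0.0243, -0.1876, 0.0593] rot [0.0147, -0.2456, -0.1242] len 0.198
```

Emit:
step_arm:
  targets:
    - {"dp":[0.003,-0.025,0.005],"rot":[0.002,-0.03,-0.015]}
    - {"dp":[0.007,-0.055,0.012],"rot":[0.004,-0.07,-0.035]}
    - {"dp":[0.011,-0.085,0.022],"rot":[0.007,-0.11,-0.055]}
    - {"dp":[0.015,-0.115,0.034],"rot":[0.01,-0.15,-0.075]}
    - {"dp":[0.019,-0.145,0.045],"rot":[0.012,-0.19,-0.095]}
    - {"dp":[0.022,-0.17,0.053],"rot":[0.014,-0.22,-0.11]}
    - {"dp":[0.024,-0.185,0.058],"rot":[0.015,-0.24,-0.12]}
    - {"dp":[0.024,-0.188,0.059],"rot":[0.015,-0.246,-0.124]}

```text
time: 9.52
eef_pos: [0.5379, 0.2423, 0.3269]
orientation: [0.998, 0.064, -0.003, -0.0]
force: [0.4, 0.4, -3.9]
gripper_width: 0.0496
```

```bash
python3 - <<'E'
from h import *
st()
y=np.deg2rad(7.2);go([.5383,.2396,.33],tool(y))
d=cap('wrist','w5');a=cap('scene','s5');
cv2.imwrite('pics/m5.png',np.hstack([cv2.resize(cv2.imread('pics/%s.png'%n),(400,300)) for n in('w5','s5')]))
W=pts(d)
print(W[[400,430,260,300,330],[320,320,320,320,320]].round(4))
# scene: cart side plane normals
W=pts(a); np.save('W5.npy',W)
E
```

```text
t 9.52 p [0.5379 0.2423 0.3269] rack [-0.1022  0.3905  0.3269] F [ 0.4  0.4 -3.9] w 0.04959207176788784 tooly [ 0.128 -0.992 -0.001]
dp [0.0, 0.0027, -0.0031] rot [-0.0008, 0.006, 0.0031] len 0.004
[[0.5604 0.2443 0.3433]
 [0.5141 0.2382 0.3096]
 [0.5817 0.247  0.3097]
 [0.568  0.2452 0.3097]
 [0.5588 0.244  0.3124]]
```

View pics/m5.png

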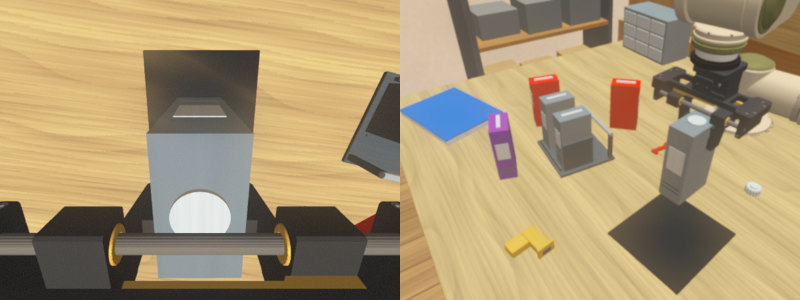

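The cartridge hangs upright over the mat, seen in the wrist and scene views. Next: a precise plane fit and centre.

```bash
python3 - <<'E'
from h import *
d=np.load('pics/w5.npz');W=pts(d)
m=np.zeros((480,640),bool);m[205:445,235:405]=True
m&=abs(W[...,2]-.31)<.008
P=W[m];P=P[abs(P[:,2]-np.median(P[:,2]))<.004]
n=np.linalg.svd(P-P.mean(0),full_matrices=False)[2][2];n*=np.sign(n[2]);print('n',n.round(4),'z',np.median(P[:,2]))
r=cv2.minAreaRect((P[:,:2]*1000).astype(np.float32));print(r,cv2.boxPoints(r))
b=m&(d['pixels'].min(-1)>200);print('badge',b.sum(),cv2.minEnclosingCircle((W[b][:,:2]*1000).astype(np.float32)))
u,v=np.meshgrid(np.arange(640),np.arange(480))
# mat rear edge in wrist
k=(d['pixels'].max(-1)<70)&(v<190)&(v>70)&(abs(W[...,2])<.02)&(u>200)&(u<430)
q=W[k];R7=R.from_euler('z',-np.deg2rad(7.2)).apply(q-[.553,.2414,0]);print('mat local pct',np.percentile(R7,[.5,99.5],axis=0).round(4))
# both in scene too: cart top in scene view
W=np.load('W5.npy');s=np.load('pics/s5.npz')
m=(abs(W[...,2]-.31)<.006)&(abs(W[...,0]-.55)<.08)&(abs(W[...,1]-.24)<.05);P=W[m]
print('scene',m.sum(),P.mean(0),np.percentile(P,[1,99],axis=0).round(4))
E
```

```text
n [ 0.0022 -0.0038  1.    ] z 0.3102191995910955
((551.4864501953125, 243.28970336914062), (91.22547912597656, 60.1270866394043), 7.356781959533691) [[502.39966 267.26517]
 [510.09875 207.63306]
 [600.57324 219.31424]
 [592.87415 278.94635]]
badge 5406 ((551.3173828125, 244.42117309570312), 17.28943634033203)
mat local pct [[ 0.0317 -0.0977  0.003 ]
 [ 0.1085  0.0359  0.0073]]
scene 2341 [0.56355281 0.2464887  0.31071291] [[0.5232 0.2043 0.3043]
 [0.5986 0.284  0.3149]]
```

Level within 0.3°, centred at (0.5514, 0.2443) against the mat centre (0.553, 0.2414). I'll correct that and lower.

Emit:
step_arm:
  targets:
    - {"dp":[0.0015,0.0027,0.01],"rot":[0,0.001,0]}
    - {"dp":[0.0015,0.0027,0.03],"rot":[0,0.001,0]}
    - {"dp":[0.0015,0.0027,0.055],"rot":[0,0.001,0]}
    - {"dp":[0.0015,0.0027,0.08],"rot":[0,0.001,0]}
    - {"dp":[0.0015,0.0027,0.103],"rot":[0,0.001,0]}
    - {"dp":[0.0015,0.0027,0.12],"rot":[0,0.001,0]}
    - {"dp":[0.0015,0.0027,0.128],"rot":[0,0.001,0]}
    - {"dp":[0.0015,0.0027,0.13],"rot":[0,0.001,0]}

```text
time: 10.28
eef_pos: [0.5389, 0.2367, 0.1974]
orientation: [0.998, 0.063, -0.002, 0.0]
force: [-0.0, 0.3, -4.8]
gripper_width: 0.0496
```

```bash
python3 - <<'E'
from h import *
st()
d=cap('wrist','w6');W=pts(d)
m=np.zeros((480,640),bool);m[205:445,235:405]=True
m&=abs(W[...,2]-.177)<.012
P=W[m];z=np.median(P[:,2]);P=P[abs(P[:,2]-z)<.003];n=np.linalg.svd(P-P.mean(0),full_matrices=False)[2][2];print(z,n/n[2])
b=m&(d['pixels'].min(-1)>200);print(cv2.minEnclosingCircle((W[b][:,:2]*1000).astype(np.float32)))
go([.539,.2385,.18],tool(np.deg2rad(7.2)))
E
```

```text
t 10.28 p [0.5389 0.2367 0.1974] rack [-0.1006  0.385   0.1974] F [-0.   0.3 -4.8] w 0.04957674636410907 tooly [ 0.125 -0.992  0.   ]
0.1807793884337282 [-0.00200752 -0.00290477  1.        ]
((552.0825805664062, 238.0688934326172), 17.191896438598633)
dp [-0.0, -0.0016, 0.0183] rot [0.0002, 0.0025, -0.0] len 0.018
```

Emit:
step_arm:
  targets:
    - {"dp":[0.001,-0.002,0.003],"rot":[0,0.002,0]}
    - {"dp":[0.001,-0.002,0.006],"rot":[0,0.002,0]}
    - {"dp":[0.001,-0.002,0.008],"rot":[0,0.002,0]}
    - {"dp":[0.001,-0.002,0.01],"rot":[0,0.002,0]}
    - {"dp":[0.001,-0.002,0.011],"rot":[0,0.002,0]}
    - {"dp":[0.001,-0.002,0.012],"rot":[0,0.002,0]}
    - {"dp":[0.001,-0.002,0.013],"rot":[0,0.002,0]}

```text
time: 10.92
eef_pos: [0.54, 0.2391, 0.1853]
orientation: [0.998, 0.063, -0.0, 0.0]
force: [0.4, 0.2, -4.4]
gripper_width: 0.0498
```

Emit:
step_arm:
  targets:
    - {"dp":[0,0,0.0007],"rot":[0,0,0]}
    - {"dp":[0,0,0.0014],"rot":[0,0,0]}
    - {"dp":[0,0,0.0014],"rot":[0,0,0]}

```text
time: 11.17
eef_pos: [0.54, 0.2391, 0.1838]
orientation: [0.998, 0.063, -0.0, 0.0]
force: [0.0, -0.3, -4.3]
gripper_width: 0.0497
```

Emit:
step_arm:
  targets:
    - {"dp":[0,0,0.0007],"rot":[0,0,0]}
    - {"dp":[0,0,0.0014],"rot":[0,0,0]}
    - {"dp":[0,0,0.0014],"rot":[0,0,0]}

```text
time: 11.42
eef_pos: [0.54, 0.2391, 0.1825]
orientation: [0.998, 0.063, -0.0, 0.0]
force: [0.7, 0.1, -4.1]
gripper_width: 0.05
```

Emit:
step_arm:
  targets:
    - {"dp":[0,0,0.0005],"rot":[0,0,0]}
    - {"dp":[0,0,0.001],"rot":[0,0,0]}
    - {"dp":[0,0,0.001],"rot":[0,0,0]}

```text
time: 11.67
eef_pos: [0.5402, 0.2392, 0.1823]
orientation: [0.998, 0.063, 0.0, 0.0]
force: [-1.4, -0.4, 5.0]
gripper_width: 0.0495
```

Contact shows: the force changed from -4 N to +5 N. I'll release.

Emit:
step_arm:
  targets:
    - {"dp":[0,0,0],"rot":[0,0,0]}
    - {"dp":[0,0,0],"rot":[0,0,0]}
    - {"dp":[0,0,0],"rot":[0,0,0]}
    - {"dp":[0,0,0],"rot":[0,0,0]}
    - {"dp":[0,0,0],"rot":[0,0,0]}
    - {"dp":[0,0,0],"rot":[0,0,0]}
  fingers: 90

```text
time: 12.17
eef_pos: [0.5402, 0.2392, 0.1822]
orientation: [0.998, 0.063, 0.0, 0.0]
force: [-0.5, -0.2, -0.8]
gripper_width: 0.0794
```

```bash
python3 - <<'E'
from h import *
st()
d=cap('wrist','w7');W=pts(d)
m=np.zeros((480,640),bool);m[205:445,235:405]=True
m&=abs(W[...,2]-.166)<.009
P=W[m];z=np.median(P[:,2]);P=P[abs(P[:,2]-z)<.003];n=np.linalg.svd(P-P.mean(0),full_matrices=False)[2][2];print(z,n/n[2])
b=m&(d['pixels'].min(-1)>200);print(cv2.minEnclosingCircle((W[b][:,:2]*1000).astype(np.float32)))
E
```

```text
t 12.17 p [0.5402 0.2392 0.1822] rack [-0.0996  0.3876  0.1822] F [-0.5 -0.2 -0.8] w 0.07940982136079412 tooly [ 0.125 -0.992  0.   ]
0.16526320081036913 [0.00573843 0.00103429 1.        ]
((554.665283203125, 241.0434112548828), 17.550649642944336)
```

Standing level, centred within 2 mm. I'll withdraw straight up, then away toward the robot.

Emit:
step_arm:
  targets:
    - {"dp":[0,0,-0.01],"rot":[0,0,0]}
    - {"dp":[0,0,-0.03],"rot":[0,0,0]}
    - {"dp":[0,0,-0.055],"rot":[0,0,0]}
    - {"dp":[0,0,-0.085],"rot":[0,0,0]}
    - {"dp":[0,0,-0.12],"rot":[0,0,0]}
    - {"dp":[-0.03,0,-0.15],"rot":[0,0,0]}
    - {"dp":[-0.06,0,-0.15],"rot":[0,0,0]}
    - {"dp":[-0.1,0,-0.15],"rot":[0,0,0]}

```text
time: 12.88
eef_pos: [0.4408, 0.2264, 0.3341]
orientation: [0.998, 0.062, 0.003, -0.0]
force: [0.2, -0.0, -0.4]
gripper_width: 0.079
```

Emit:
step_arm:
  targets:
    - {"dp":[-0.03,0,0],"rot":[0,0,0]}
    - {"dp":[-0.06,0,0],"rot":[0,0,0]}
    - {"dp":[-0.08,0,0],"rot":[0,0,0]}
    - {"dp":[-0.08,0,0],"rot":[0,0,0]}

```text
time: 13.22
eef_pos: [0.3582, 0.2162, 0.3349]
orientation: [0.998, 0.063, 0.003, -0.001]
force: [0.2, 1.1, 0.8]
gripper_width: 0.0793
```

```bash
python3 - <<'E'
from h import *
st()
d=cap('top','t8');cap('scene','s8')
cv2.imwrite('pics/m8.png',np.hstack([cv2.resize(cv2.imread('pics/%s.png'%n),(400,300)) for n in('t8','s8')]))
W=pts(d);x,y=W[...,0],W[...,1]
m=(abs(W[...,2]-.166)<.006)&(abs(x-.553)<.09)&(abs(y-.241)<.09);P=W[m]
print(m.sum(),np.median(P[:,2]),cv2.minAreaRect((P[:,:2]*1000).astype(np.float32)))
for c in ((.604,-.106),(.593,-.208)):
    m=(abs(W[...,2]-.17)<.006)&(np.hypot(x-c[0],y-c[1])<.06);P=W[m];print(m.sum(),P.mean(0))
E
```

```text
t 13.22 p [0.3582 0.2162 0.3349] rack [-0.2782  0.3458  0.3349] F [0.2 1.1 0.8] w 0.07934998755740343 tooly [ 0.126 -0.992 -0.001]
1744 0.16590128949401256 ((556.6671752929688, 242.7827911376953), (90.47837829589844, 51.5240478515625), 7.154944896697998)
1717 [ 0.60311536 -0.10469087  0.17000672]
1776 [ 0.59231254 -0.20630943  0.16992896]
```

View pics/m8.png

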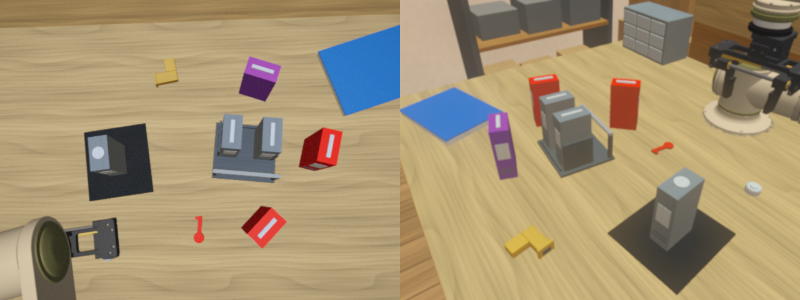

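The round-badge cartridge stands upright in the middle of the mat, and both bar cartridges stand in the rack with the arm clear. I'll hand it in.

```bash
python3 -c "
from bench import bot;print(bot.close_job())"
```

```text
the job is handed in; nothing more can be done
None
```

The round-badge cartridge, the middle one of the three, now stands upright in the middle of the black mat, and I handed the job in at about 13 s of the 56 s.

- **How it went:** I tipped the cartridge towards the robot by pushing its top from behind with the closed fingers. It came to rest on the rail at about 28°. I then gripped it by its sides, lifted it straight out, turned it upright over the mat and lowered it slowly until the wrist force showed contact. Only then did I let go.
- **On the mat:** its top is at 0.166 m, as expected for standing flat on the mat, and it was level within about 0.3° once released. The wrist camera put it about 2 mm from the mat's centre; the top camera said about 4 mm. The cameras are only good to about 2 mm, so I left it.
- **In the rack:** both bar cartridges are still standing, with tops at 0.170 m and no more than about 2 mm from where they were first measured.
- **Limits:** the highest force I read was about 5 N, at the end of a move. The arm was clear of everything at hand-in, and no check failed.

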